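# Clamp a polishing bar with a star wheel

## Task

Lay the middle-sized of the three polishing-compound bars flat on the bed of the clamping jig, lengthwise between the jaw and the rear stop, and let go of it. Then close the jig by turning its star wheel clockwise, as seen from the wheel's end, pushing one spoke after another from above, until the bar is held firmly by its two ends without being crushed. Never push on the jaw itself, treat the spokes gently, and leave everything else where it lies.

Things in the scene. Friction and masses are not known exactly. Their poses are not given: they have to be found in the camera images.
- short_bar: the bar to clamp: a block of dark polishing compound, 45 x 85 x 36 mm (x, y, z), middle-sized of the three bars, about 0.2 kg; one end is worn hollow at the top. Origin at the centre of its underside, y along its length, z up. Starts flat on the table; either end may face the jaw.
- long_bar: the longest polishing bar, 45 x 110 x 38 mm, leave alone; origin at the centre of its underside, y along its length
- small_bar: the smallest polishing bar, 30 x 60 x 30 mm, leave alone; origin at the centre of its underside
- jig: clamping jig screwed to the table, 265 mm long; origin on the table under it, x along it from wheel end to rear-stop end, y across, z up. Base plate 84 mm wide, 12 mm thick; on it a bed 46 mm wide (y = -23 to 23 mm), flat top 40 mm above the table. A bracket 44 mm wide, 88 mm high stands at x = -101 to -83 mm between wheel and jaw
- jaw: sliding steel jaw on the bed, 24 mm long, 56 mm wide, top 92 mm above the table; origin at the centre of its underside, x as the jig's; its clamping face is 12 mm ahead of the origin (+x). Driven along the jig's x by the wheel: 7.5 mm toward the rear stop per radian of clockwise turn. It stays where the wheel leaves it
- star_wheel: star wheel at the -x end of the jig, axis along the jig's x: hub of radius 16 mm, six straight spokes 9 mm thick, 60 degrees apart in one upright plane, each ending in a black ball of radius 8 mm centred 52 mm from the axis. Origin on the axis in the plane of the spokes; one spoke points along its own +z. Clockwise seen from -x is positive turning about x
- wheel_centre (a point): wheel's centre, fixed to the jig (x = -140 mm), 72 mm above the table; axes as the jig's. The wheel is stiff and stays where it is left: turning it takes 0.24 N m (5 N at a ball) while the jaw is free, and 0.0075 N m more per N of the jaw on the bar. Under 10 N on the jaw the bar is loose, 20 N (0.39 N m in all) is firm, over 35 N (0.50 N m) it is crushed
- red_frame: spectacle frame lying on the table, 48 x 148 x 14 mm, leave alone; origin at the centre of its underside
- file: file with a wooden handle, 14 x 215 x 14 mm, lying on the table beside the jig, leave alone; origin at the centre of its underside, y along it
- marker: marker pen, 17 x 132 x 17 mm, lying on the table beside the jig, leave alone; origin at the centre of its underside, y along it
- bed_place (a point): point on the top of the bed, on its middle line at x = 12 mm, z = 40 mm of the jig: a safe place for the middle of the bar's underside, between jaw and rear stop with at least 5 mm to spare at each end; axes as the jig's
- stop_nominal (a point): where the rear stop's face usually is (x = 64 mm of the jig, 60 mm above the table); the stop is bolted up to 4 mm either way from here, differently every time and not measured. It is 56 mm wide, 32 mm long, top 80 mm above the table (bolt head 86 mm); its black rubber face toward the jaw gives 1 mm per 8 N
- wheel_top (a point): top of the wheel's circle, 60 mm above its centre, fixed to the jig. Turning clockwise, a spoke passes here toward the jig's -y. The start is 0 to 0.3 rad past a spoke upright; 1.5 to 3.5 rad more are needed. A spoke leaning back over 45 degrees wedges against an upright finger: rise with its ball. At rest a push may read 0.1 N m less than in turning. Over 25 N on the wheel bends a spoke
Not all that is in view belongs to the job. Leave any purple look-alike of the short_bar alone.

How it is judged:
By the outcome, as a careful person would: the job done as asked, in the order asked, and still so for the second after the job is handed in, with the robot touching nothing.
It also fails if it takes over 72 s, if anything falls off the work surface, if the arm or the gripper's body presses on something with over 40 N, if the wrist force passes 120 N, or if a joint passes its speed limit or range.

## Robot

A 6-joint arm with a two-finger parallel gripper is mounted at the origin on the work surface; the furniture and walls round the work are solid. World frame = base frame: x ahead of the robot, y to its left, z up, the work surface at z = 0. Lengths are in m, angles in rad, forces in N, time in s.
With the tool pointing down it reaches from about 0.275 to 0.875 m from the base axis. Payload 12.5 kg.
Tool frame: the origin (TCP) lies at the very end of the fingers, on their centre line; the grasp point (between the pads) lies 19 mm behind it; z points along the fingers, y is the line along which they close (so a half turn about z gives the same grasp; the last joint's range is limited). The gripper opens to 85 mm and grips with 20 to 120 N. Pads are 22 mm wide; open, the fingers measure 114 mm over their backs; the gripper's body (76 mm by 85 mm) begins 54 mm behind the grasp point. The pads swing forward as they close: fully open they stand 13 mm farther back than shut.
Start: joints at [1.027, 0.351, 1.652, -0, 1.139, -0.085], TCP at [0.244, 0.493, 0.231] pointing down, gripper open.
Joint ranges: [-2.75, 2.75], [-0.79, 2.1], [0.01, 2.65], [-1.57, 4.71], [0.07, 3.14], [-2.87, 2.87]. Speed limits (rad/s): [2.22, 2.22, 2.79, 3.14, 3.14, 3.14].

## Interface

Orientations are given as a 3x3 rotation matrix whose columns are the frame's x, y, z axes.
In Python, from bench import manip gives the robot as it stands. Calls block until the motion is done:
- manip.move_ptp(position, orientation): joint-space move of the TCP to a pose.
- manip.move_l(position, attitude=None, max_speed=0.15): straight line of the TCP; attitude=None keeps the orientation; max_speed is the mean speed in m/s.
- manip.move_j(angles): joint-space move.
- manip.set_gripper(opening, effort=None): opening from 0.0 (shut) to 1.0 (fully open); effort is the grip in N (None keeps the last); returns when the fingers have stopped.
- manip.dwell(seconds).
- manip.inverse_kinematics(position, orientation): joint angles nearest the present ones, or None.
- manip.grab_frame(name): name is "scene" or "top" or "wrist"; returns (picture, depth): 420x560x3 uint8, red, green, blue; 420x560 float32, m along the optical axis (not along the pixel's ray), 0 where there is no reading.
- manip.get_calibration(name): a dict with "camera_matrix" (3x3 intrinsics, pixels), "k1" (the pictures are not rectified: a ray, as slopes to the right and down, at radius r is drawn at 1 + k1 r^2 times it, then the intrinsics apply), "R" (3x3) and "t" (3): a world point X has camera coordinates R X + t. Camera axes: x right, y down, z forward; pixel columns grow to the right and rows downward; lengths in m; the calibration is good to about 2 mm. A picture is of the moment at which its call begins: read the wrist's pose just before it. get_calibration takes no time and is no camera call; for the wrist camera it gives the pose at the moment of the call.
A pose or a line that the arm cannot do raises manip.Unreachable and nothing moves.
- manip.sign_off(): hands the job in; it is judged then, once.
Trained networks look in the newest picture that a camera, given by its name, has taken for a name from the list of things; names that differ only in an ending like _2 or _b are one class to them, and where a whole thing is asked for, a point or a joint stands for the part that bears it (a point fixed in the world has none). Each returns a list of dicts, best first, with "confidence" (0 to 1); they miss things now and then, are a little off and sometimes report something else, mostly with a low value. They report only what shows in the picture. A call takes as long as a camera call. They do not tell look-alikes from the thing itself.
- manip.look_for(camera, name): "at" ([x, y, z] in m, in world coordinates, good to about 4 mm: the middle of the surface that is visible of it).
Readings, each from a call of its own:
- manip.current_time(): time.
- manip.current_qpos(): joint angles.
- manip.current_joint_vel(): joint speeds.
- manip.current_joint_torque(): joint torques, N m.
- manip.current_ee_pos(): TCP position.
- manip.current_tcp_rot(): TCP orientation.
- manip.current_force(): force on the tool from outside, world axes, zero at the start.
- manip.current_ft_torque(): the same for the moment, N m.
- manip.current_grip_width(): opening from 0.0 (shut) to 1.0 (fully open).
- manip.current_grip_force(): force on a finger pad.
Only numpy, scipy, OpenCV 4.12 (cv2) and the standard library are available. Lean on these libraries where they do the work, as an engineer would, in place of code of your own. Each camera call takes 0.05 s, during which the arm holds its last target. There are 200 camera calls.

## Working session

There is one attempt and no reset: what is moved stays moved. The work goes in short steps, each a Python script; the robot and the scene stay as the last script left them, time stands still between calls to the robot, and variables do not carry over. Pictures are saved under pics/ and viewed, at most 10 in all, crops included, and the job is handed in when it is done.

```bash
mkdir -p pics
cat > h.py <<'E'
import numpy as np, cv2
from bench import manip as m
def snap(c,name):
    cal=m.get_calibration(c); p,d=m.grab_frame(c); cv2.imwrite(f'pics/{name}.png',p[:,:,::-1]); np.savez(f'pics/{name}.npz',p=p,d=d,**{k:np.array(v) for k,v in cal.items()}); return p,d,cal
def cloud(d,cal):
    K=np.array(cal['camera_matrix']);k1=float(cal['k1']);v,u=np.indices(d.shape)
    pts=np.stack([u,v],-1).reshape(-1,1,2).astype(np.float64)
    n=cv2.undistortPoints(pts,K,np.array([k1,0,0,0,0.])).reshape(*d.shape,2)
    C=np.concatenate([n*d[...,None],d[...,None]],-1)
    return (C-np.array(cal['t']))@np.array(cal['R'])
E
python3 - <<'E'
from h import *
for c in ['scene','top']:
    snap(c,c+'0')
    for n in ['short_bar','long_bar','small_bar','jig','jaw','star_wheel','red_frame','file','marker']:
        print(c,n,[(np.round(r['at'],3).tolist(),round(r['confidence'],2)) for r in m.look_for(c,n)[:3]])
print(m.current_time())
a=cv2.imread('pics/scene0.png');b=cv2.imread('pics/top0.png')
cv2.imwrite('pics/ab.png',cv2.resize(np.vstack([a,b]),(800,1200))[:600])
E
```

```text
scene short_bar [([0.397, 0.216, 0.035], 0.85), ([0.475, 0.101, 0.032], 0.79), ([0.277, 0.193, 0.032], 0.74)]
scene long_bar [([0.396, 0.216, 0.038], 0.36)]
scene small_bar [([0.395, 0.214, 0.034], 0.43)]
scene jig []
scene jaw []
scene star_wheel []
scene red_frame [([0.348, 0.454, 0.002], 0.71)]
scene file []
scene marker []
top short_bar [([0.407, 0.21, 0.037], 0.78), ([0.487, 0.094, 0.029], 0.64)]
top long_bar [([0.53, 0.244, 0.038], 0.94)]
top small_bar [([0.489, 0.39, 0.028], 0.54), ([0.563, -0.13, 0.042], 0.43)]
top jig [([0.563, -0.136, 0.041], 0.72)]
top jaw [([0.561, -0.148, 0.079], 0.87), ([0.56, -0.136, 0.043], 0.48)]
top star_wheel [([0.573, -0.236, 0.087], 0.71)]
top red_frame [([0.354, 0.446, 0.008], 0.58), ([0.563, -0.13, 0.041], 0.45)]
top file [([0.479, -0.121, 0.016], 0.67), ([0.562, -0.13, 0.044], 0.24)]
top marker [([0.65, -0.111, 0.014], 0.65), ([0.562, -0.134, 0.037], 0.43)]
1.0
```

View pics/top0.png

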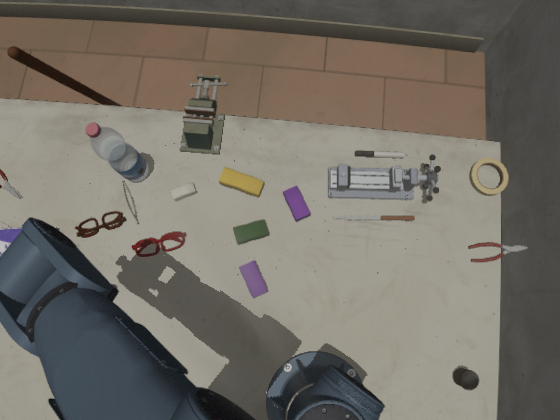

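View pics/scene0.png

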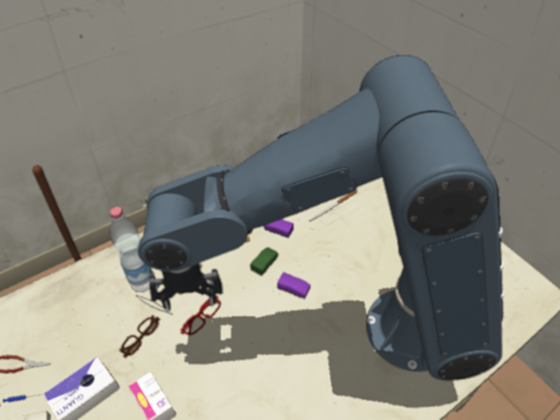

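Top view: the green bar (252,232) is the short_bar, with purple look-alikes at (297,203) and (254,279). The jig is at (375,182) with its wheel at (430,178), so the jig's +x points to about world +y. Next I'll measure poses from the depth.

Run:
```python
from h import *
z=np.load('pics/top0.npz');P=cloud(z['d'],z);rgb=z['p'].astype(int)
def rect(mask,n):
    q=P[mask][:,:2].astype(np.float32)*1000
    c,s,a=cv2.minAreaRect(q); print(n,mask.sum(),'c',np.round(c,1),'size',np.round(s,1),'ang',round(a,2),'z',np.round(np.percentile(P[mask][:,2],[5,50,95]),4))
X,Y,Z=P[...,0],P[...,1],P[...,2]
near=(np.hypot(X-.407,Y-.21)<.065)
rect(near&(Z>.015)&(Z<.05),'bar all'); rect(near&(Z>.03)&(Z<.05),'bar top')
jg=(abs(X-.563)<.08)&(Y>-.30)&(Y<.03)
rect(jg&(abs(Z-.012)<.004)&(abs(X-.563)<.05),'base')
rect(jg&(abs(Z-.040)<.005)&(Y>-.2)&(Y<0),'bed')
rect(jg&(Z>.086)&(Z<.098)&(Y>-.19),'jaw')
rect(jg&(Z>.073)&(Z<.09)&(Y>-.09),'stop')
rect(jg&(Z>.03)&(Y<-.215),'wheel')
# heightmap of jig rows along midline
for y in np.arange(-.30,.03,.008):
    k=jg&(abs(Y-y)<.004)&(Z>.006)
    if k.sum(): print(round(y,3),k.sum(),np.round([X[k].min(),X[k].max(),np.median(Z[k]),Z[k].max()],3))
```

```text
bar all 585 c [406.4 204.3] size [44.7 85. ] ang 21.71 z [0.0247 0.035  0.0394]
bar top 493 c [406.  205.7] size [44.1 82.1] ang 21.46 z [0.031  0.0357 0.0395]
base 774 c [ 565.2 -126.8] size [291.6  96.8] ang 88.95 z [0.009  0.0124 0.0155]
bed 706 c [565.9 -98.4] size [ 50. 199.] ang 4.59 z [0.0367 0.0405 0.044 ]
jaw 152 c [564.  -99.2] size [ 41.5 186.7] ang 6.67 z [0.0867 0.0911 0.0949]
stop 268 c [560.9 -18.3] size [56.7 31.4] ang 3.66 z [0.0749 0.0795 0.0851]
wheel 451 c [ 577.8 -236.3] size [110.   42.7] ang 15.77 z [0.0475 0.0858 0.1272]
-0.3 4 [0.487 0.624 0.007 0.007]
-0.292 9 [0.503 0.642 0.008 0.01 ]
-0.284 9 [0.513 0.599 0.006 0.007]
-0.276 4 [0.54  0.613 0.007 0.008]
-0.268 6 [0.484 0.536 0.008 0.01 ]
-0.26 8 [0.483 0.583 0.072 0.082]
-0.252 26 [0.485 0.587 0.084 0.108]
-0.244 122 [0.509 0.631 0.085 0.135]
-0.236 248 [0.487 0.643 0.086 0.136]
-0.228 76 [0.494 0.642 0.082 0.131]
-0.22 29 [0.484 0.636 0.075 0.085]
-0.212 42 [0.483 0.626 0.015 0.085]
-0.204 81 [0.483 0.641 0.017 0.093]
-0.196 115 [0.483 0.621 0.07  0.093]
-0.188 168 [0.484 0.632 0.043 0.094]
-0.18 111 [0.48
[... 258 characters left out ...]
.636 0.038 0.045]
-0.116 100 [0.491 0.641 0.038 0.045]
-0.108 96 [0.496 0.643 0.037 0.046]
-0.1 102 [0.487 0.643 0.037 0.044]
-0.092 98 [0.489 0.643 0.036 0.045]
-0.084 98 [0.502 0.642 0.036 0.045]
-0.076 107 [0.487 0.643 0.037 0.046]
-0.068 104 [0.483 0.643 0.035 0.047]
-0.06 98 [0.488 0.643 0.037 0.045]
-0.052 100 [0.485 0.643 0.036 0.045]
-0.044 95 [0.518 0.629 0.038 0.045]
-0.036 61 [0.486 0.616 0.029 0.08 ]
-0.028 92 [0.505 0.618 0.076 0.082]
-0.02 106 [0.501 0.638 0.079 0.09 ]
-0.012 114 [0.484 0.619 0.079 0.088]
-0.004 134 [0.488 0.622 0.054 0.085]
0.004 96 [0.493 0.635 0.037 0.046]
0.012 107 [0.5   0.64  0.018 0.044]
0.02 30 [0.516 0.628 0.009 0.021]
0.028 4 [0.504 0.601 0.006 0.007]
```

```bash
cat >> h.py <<'E'
def Rot(deg,flip=False):
    a=np.radians(deg+(180 if flip else 0)); c,s=np.cos(a),np.sin(a)
    return np.array([[-s,c,0],[c,s,0],[0,0,-1.]])   # tool y=(c,s), z down
E
python3 - <<'E'
from h import *
z=np.load('pics/top0.npz');P=cloud(z['d'],z);X,Y,Z=P[...,0],P[...,1],P[...,2]
# yaw of jig from bed mids
ys=[];xs=[]
for y in np.arange(-.125,-.045,.006):
    k=(abs(Y-y)<.004)&(abs(Z-.04)<.006)&(abs(X-.565)<.05); ys.append(y);xs.append((X[k].min()+X[k].max())/2)
f=np.polyfit(ys,xs,1);print('bed line',f,np.degrees(np.arctan(-f[0])))
print(np.round(m.current_tcp_rot(),2).tolist())
for fl in (0,1):
  for (p,d) in [([.4064,.2043,.15],21.7),([.5643,-.085,.15],3.7),([.63,-.237,.15],3.7)]:
    q=m.inverse_kinematics(p,Rot(d,fl)); print(fl,None if q is None else np.round(q,2))
q0=m.inverse_kinematics([.4064,.2043,.17],Rot(21.7)); q1=m.inverse_kinematics([.4064,.2043,.17],Rot(21.7,True))
c=m.current_qpos(); fl=abs(q1[5])<abs(q0[5]); print('flip',fl)
m.move_ptp([.4064,.2043,.19],Rot(21.7,fl)); print(m.current_time())
p,d,cal=snap('wrist','w1'); P=cloud(d,cal);X,Y,Z=P[...,0],P[...,1],P[...,2]
for lo in (.012,.025):
    k=(np.hypot(X-.406,Y-.204)<.06)&(Z>lo)&(Z<.05)
    print(k.sum(),cv2.minAreaRect(P[k][:,:2].astype(np.float32)*1000),np.percentile(Z[k],[5,50,95]))
E
```

```text
bed line [-0.08191661  0.55929771] 4.683019694731569
[[-0.9, 0.44, -0.0], [0.44, 0.9, -0.0], [0.0, -0.0, -1.0]]
0 [ 0.36  0.29  1.97 -0.    0.88 -0.02]
0 [-0.23  0.48  1.67 -0.    0.99 -0.3 ]
0 [-0.43  0.66  1.37 -0.    1.11 -0.49]
1 None
1 [-0.23  0.48  1.67 -0.    0.99  2.85]
1 [-0.43  0.66  1.37 -0.    1.11  2.65]Traceback (most recent call last):
  File "<stdin>", line 13, in <module>
TypeError: 'NoneType' object is not subscriptable
```

Run:
```python
from h import *
m.move_ptp([.4064,.2043,.19],Rot(21.7)); print(m.current_time(), m.current_ee_pos())
p,d,cal=snap('wrist','w1'); P=cloud(d,cal);X,Y,Z=P[...,0],P[...,1],P[...,2]
for lo in (.012,.025):
    k=(np.hypot(X-.406,Y-.204)<.06)&(Z>lo)&(Z<.05)
    print(k.sum(),cv2.minAreaRect(P[k][:,:2].astype(np.float32)*1000),np.percentile(Z[k],[5,50,95]))
```

```text
2.2667 [0.40640765 0.20503814 0.19018557]
4291 ((406.57476806640625, 204.64215087890625), (43.730411529541016, 85.24784088134766), 22.396738052368164) [0.02775509 0.03559689 0.03729956]
4203 ((406.46380615234375, 204.82830810546875), (43.54732894897461, 84.76888275146484), 22.131988525390625) [0.02868442 0.03562928 0.03730644]
```

View pics/w1.png

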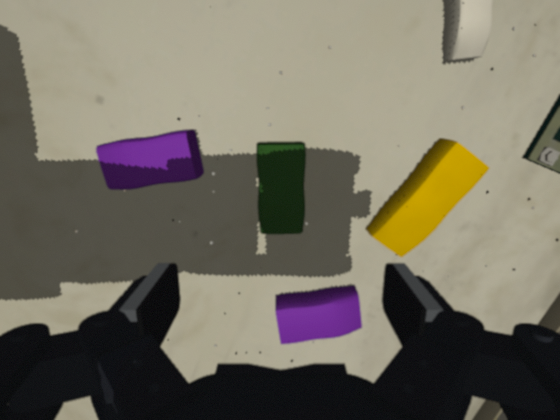

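The wrist view shows the green bar centred at (281,188), and the cloud agrees: 44x85 mm at (0.4065,0.2047), yaw 22.2°. I'll grasp it and look at the jig from above.

Run:
```python
from h import *
R=Rot(22.2)
m.move_ptp([.4065,.2047,.06],R); m.move_l([.4065,.2047,.006],max_speed=.1)
m.set_gripper(0.0,40); print('grip',m.current_grip_width(),m.current_grip_force(),m.current_ee_pos())
m.move_l([.4065,.2047,.16],max_speed=.25); print(m.current_grip_width(),m.current_force())
m.move_ptp([.52,-.09,.27],Rot(4)); print(m.current_time())
p,d,cal=snap('wrist','w2'); P=cloud(d,cal);X,Y,Z=P[...,0],P[...,1],P[...,2]
J=(abs(X-.563)<.08)&(abs(Y+.12)<.18)
def rect(k,n):
    c,s,a=cv2.minAreaRect(P[k][:,:2].astype(np.float32)*1000);print(n,k.sum(),np.round(c,1),np.round(s,1),round(a,2),np.round(np.median(Z[k]),4))
rect(J&(abs(Z-.08)<.004)&(Y>-.045)&(Y<.02),'stop')
rect(J&(abs(Z-.092)<.005)&(Y>-.175)&(Y<-.1),'jaw')
k=J&(abs(Z-.04)<.004)&(Y>-.125)&(Y<-.045); rect(k,'bed')
rect(J&(Z>.06)&(Y<-.21),'wheel')
for n in ['jaw','star_wheel','jig']: print(n,[(np.round(r['at'],3).tolist(),round(r['confidence'],2)) for r in m.look_for('wrist',n)[:2]])
```

```text
grip 0.5074979237948773 39.90061081945896 [0.40675561 0.20480594 0.00657198]
0.5096403697615519 [ 0.22616606  0.27689288 -2.62305746]
6.0833
stop 1761 [563.2 -18.2] [55.8 31. ] 3.97 0.0802
jaw 81 [ 585.4 -147.1] [8.5 9.2] 6.84 0.0923
bed 1696 [568.1 -84.8] [46.  83.1] 4.52 0.0406
wheel 222 [ 586.4 -240.9] [12.  19.2] 10.13 0.1288
jaw [([0.591, -0.142, 0.076], 0.68)]
star_wheel [([0.588, -0.239, 0.13], 0.73)]
jig [([0.572, -0.059, 0.039], 0.9)]
```

View pics/w2.png

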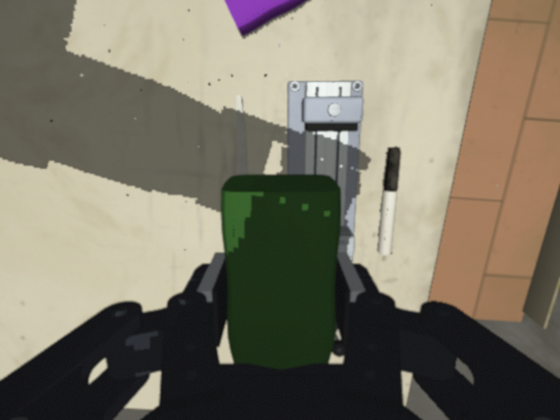

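The view shows the bar held square, the stop at (333,110), and the bed running down from it (x 310–345). Jig yaw is about 4.2°, and the bar should go at about (0.568,-0.086).

Run:
```python
from h import *
z=np.load('pics/w2.npz');P=cloud(z['d'],z)
T=m.current_ee_pos();R=np.array(m.current_tcp_rot());L=(P-T)@R
g=z['p'].astype(int);k=(g[...,1]>g[...,0]+12)&(g[...,1]>g[...,2]+12)&(np.linalg.norm(L,axis=-1)<.08)
print('bar in tool', k.sum(), np.percentile(L[k],[1,50,99],axis=0).round(4).tolist())
R=Rot(4.2)
m.move_ptp([.5682,-.086,.12],R); m.move_l([.5682,-.086,.060],max_speed=.12)
f0=np.array(m.current_force())
zz=.060
while zz>.044:
    zz-=.003 if zz>.0505 else .001
    m.move_l([.5682,-.086,zz],max_speed=.05)
    df=np.array(m.current_force())-f0
    if df[2]>3: break
print('z',m.current_ee_pos(),df,m.current_time())
```

```text
bar in tool 20571 [[-0.031, -0.0204, -0.0304], [0.0146, -0.0002, -0.0287], [0.0425, 0.0201, -0.0036]]
z [ 0.56833863 -0.08606123  0.04665044] [-3.03562922  0.79654317  7.02931841] 9.1083
```

Run:
```python
from h import *
m.set_gripper(.8); m.move_l([.5682,-.086,.20],max_speed=.25)
m.set_gripper(0.0,40)
m.move_ptp([.575,-.29,.27],Rot(4.2)); print(m.current_time())
p,d,cal=snap('wrist','w3'); P=cloud(d,cal);X,Y,Z=P[...,0],P[...,1],P[...,2]
J=(abs(X-.568)<.075)
def rect(k,n):
    if k.sum()<5: print(n,'none');return
    c,s,a=cv2.minAreaRect(P[k][:,:2].astype(np.float32)*1000);print(n,k.sum(),np.round(c,1),np.round(s,1),round(a,2),np.round(np.median(Z[k]),4))
rect(J&(abs(Z-.08)<.004)&(Y>-.045)&(Y<.02),'stop')
rect(J&(abs(Z-.092)<.005)&(Y>-.175)&(Y<-.125),'jaw')
rect(J&(abs(Z-.074)<.006)&(Y>-.128)&(Y<-.04),'bar')
rect(J&(abs(Z-.088)<.005)&(Y>-.21)&(Y<-.175),'bracket')
w=J&(Z>.075)&(Y<-.222)&(Y>-.26); rect(w,'wheel')
l=(X-.577)*np.cos(.0733)+(Y+.2385)*np.sin(.0733)
for zl in np.arange(.075,.14,.006):
    k=w&(abs(Z-zl)<.003)
    if k.sum(): print(round(zl,3),k.sum(),np.percentile(l[k]*1000,[2,25,50,75,98]).round(1), round(np.median(Y[k]),4))
```

```text
11.7583
stop none
jaw 958 [ 573.4 -153.6] [35.3 17.3] 4.17 0.0925
bar 69 [ 570.8 -125.5] [33.   3.3] 3.9 0.0686
bracket 1203 [ 576.5 -196. ] [43.6 23.2] 4.23 0.0882
wheel 2048 [ 583.  -239.8] [103.8  35.9] 4.55 0.0914
0.075 48 [-12.2  -4.6   6.1   9.7  17.4] -0.2286
0.081 264 [-12.3  -8.4   1.    7.6  25.2] -0.2323
0.087 651 [-13.   -4.6   0.9  12.2  37.9] -0.2387
0.093 230 [-22.3 -15.7  38.7  44.1  56.9] -0.2389
0.099 268 [-28.9 -22.7  47.1  51.2  56.1] -0.2392
0.105 67 [-45.9 -35.7 -30.9 -29.1   3. ] -0.2421
0.111 224 [-44.7 -40.8 -37.9 -34.9 -31.7] -0.2432
0.117 1 [-37.2 -37.2 -37.2 -37.2 -37.2] -0.2422
0.123 26 [ 2.7  3.7  7.7 11.5 17.5] -0.2368
0.129 254 [ 3.4  6.6  9.8 13.1 16.7] -0.2397
0.135 15 [ 7.6  9.7 10.5 11.8 12.2] -0.2394
```

View pics/w3.png

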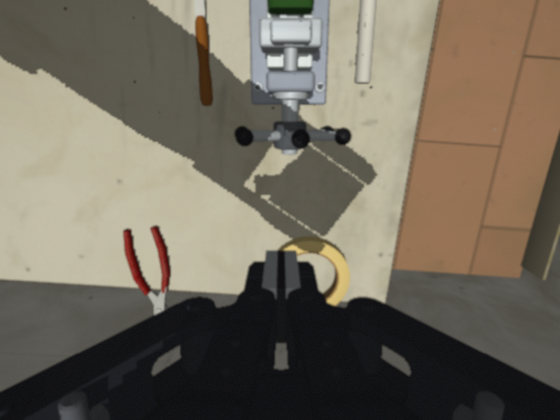

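The bar lies on the bed just ahead of the jaw, with its end at (290,5). The wheel's balls at (245,136), (300,138) and (343,136) put its centre at about (0.578,-0.2385), with one spoke 10° past upright. The first push goes on the ball at 70° on the far side, with the fingers turned 90°.

```bash
cat >> h.py <<'E'
W=np.array([.5783,-.2385,.072]); A=np.radians(4.2); LAT=np.array([np.cos(A),np.sin(A),0.])
RP=Rot(94.2)
def pose(t,gap=0.,off=.005):
    t=np.radians(t); return W+LAT*(.052*np.sin(t)+off)+np.array([0,0,.052*np.cos(t)+.008+gap])
def tau(t,f0):
    f=np.array(m.current_force())-f0; t=np.radians(t); return .052*(f[2]*np.sin(t)-f@LAT*np.cos(t)), f
def push(ts,f0,lim=.45,sp=.08,flim=18):
    for t in ts:
        m.move_l(pose(t).tolist(),max_speed=sp); k,f=tau(t,f0)
        e=m.current_ee_pos()-pose(t)
        print(f't {t:.0f} tau {k:.3f} fl {f@LAT:.1f} fz {f[2]:.1f} fy {f[1]:.1f} err {1e3*e[2]:.1f} time {m.current_time():.1f}')
        if k>lim or np.linalg.norm(f)>flim: print('STOP'); return t
    return ts[-1]
E
python3 - <<'E'
from h import *
m.move_l([.575,-.29,.30],max_speed=.3)
try: m.move_ptp((pose(70)+[0.01,0,.12]).tolist(),RP)
except m.Unreachable: print('unreach'); raise
m.move_l(pose(70,.01).tolist(),max_speed=.15); f0=np.array(m.current_force()); np.save('f0.npy',f0); print(f0,m.current_time(),m.current_qpos().round(2))
push([70,74,78,82,86,90],f0)
E
```

```text
[-0.10643613 -0.40698102 -0.16693119] 14.2417 [-0.42  0.7   1.4   0.    1.04 -2.07]
t 70 tau -0.036 fl 0.6 fz -0.5 fy 0.1 err 0.0 time 14.5
t 74 tau 0.083 fl 1.3 fz 2.0 fy -0.0 err 0.1 time 14.8
t 78 tau 0.104 fl 2.1 fz 2.5 fy 0.6 err 0.1 time 15.0
t 82 tau 0.133 fl 1.6 fz 2.8 fy 0.2 err 0.0 time 15.3
t 86 tau 0.122 fl 1.5 fz 2.5 fy 0.7 err -0.1 time 15.5
t 90 tau 0.082 fl 0.7 fz 1.6 fy 0.6 err -0.1 time 15.8
```

```bash
cat >> h.py <<'E'
def nxt(t,gap=.006):
    "leave spoke at t outward and up; stand above the following one"
    m.move_l((pose(t,.004,.014)).tolist(),max_speed=.15)
    p=pose(t-60,gap,.005); q=pose(t,0,.016); q[2]=p[2]+.006
    m.move_l(q.tolist(),max_speed=.2); m.move_l(p.tolist(),max_speed=.15)
E
python3 - <<'E'
from h import *
f0=np.load('f0.npy')
t=push([95,100,104],f0)
nxt(t); print(np.array(m.current_force())-f0)
push([44,48,54,60,66,72,78,84],f0,lim=.3)
E
```

```text
t 95 tau -0.017 fl 1.0 fz -0.4 fy 1.2 err -0.3 time 16.0
t 100 tau 0.075 fl 0.7 fz 1.3 fy -0.4 err -0.3 time 16.3
t 104 tau 0.365 fl 3.4 fz 6.4 fy 0.1 err 0.8 time 16.5
[0.25371779 0.71832639 0.90069285]
t 44 tau 0.053 fl 2.3 fz 3.8 fy -1.2 err 0.0 time 17.8
t 48 tau 0.023 fl 3.6 fz 3.8 fy 0.6 err 0.3 time 18.0
t 54 tau 0.126 fl 3.3 fz 5.4 fy 0.1 err 0.5 time 18.3
t 60 tau 0.140 fl 5.1 fz 6.0 fy 0.5 err 0.6 time 18.5
t 66 tau 0.108 fl 4.4 fz 4.3 fy 0.8 err 0.2 time 18.8
t 72 tau 0.100 fl 2.1 fz 2.7 fy -0.0 err -0.1 time 19.0
t 78 tau 0.114 fl 0.8 fz 2.4 fy 0.6 err -0.4 time 19.3
t 84 tau 0.105 fl 0.2 fz 2.1 fy 0.2 err -0.4 time 19.5
```

Run:
```python
from h import *
f0=np.load('f0.npy')
t=push([90,95,100],f0,lim=.3)
nxt(t); print(np.array(m.current_force())-f0)
push([40,46,52,58,64,70,75,80,85],f0,lim=.24)
p,d,cal=snap('wrist','w4')
```

```text
t 90 tau 0.067 fl 0.1 fz 1.3 fy 0.2 err -0.3 time 19.8
t 95 tau 0.043 fl -0.4 fz 0.9 fy 0.6 err -0.2 time 20.0
t 100 tau 0.041 fl 0.6 fz 0.7 fy 0.7 err -0.1 time 20.3
[-0.16442906 -0.09143616  0.50457441]
t 40 tau -0.036 fl 1.2 fz 0.4 fy 0.6 err -0.2 time 21.6
t 46 tau 0.015 fl 1.9 fz 2.2 fy -0.1 err -0.0 time 21.8
t 52 tau 0.010 fl 4.2 fz 3.6 fy -0.1 err 0.2 time 22.1
t 58 tau 0.059 fl 4.2 fz 4.0 fy -0.1 err 0.4 time 22.3
t 64 tau 0.167 fl 2.0 fz 4.6 fy 0.2 err 0.3 time 22.6
t 70 tau 0.083 fl 3.5 fz 3.0 fy -0.2 err -0.0 time 22.8
t 75 tau 0.130 fl 1.4 fz 3.0 fy 0.7 err -0.1 time 23.1
t 80 tau 0.091 fl 1.3 fz 2.0 fy 0.4 err -0.2 time 23.3
t 85 tau 0.054 fl 1.2 fz 1.2 fy 0.6 err -0.2 time 23.6
```

View pics/w4.png

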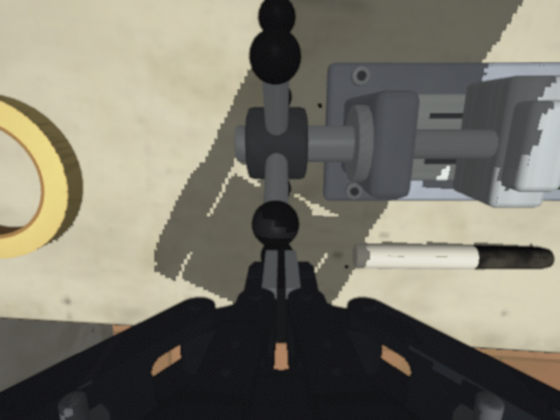

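The fingers, at (281,270), sit on the ball below the one at (275,222) and clear of it. The jaw has advanced. I'll continue in finer steps.

Run:
```python
from h import *
f0=np.load('f0.npy')
t=push([90,95,100],f0,lim=.25)
if t==100:
    nxt(t); print(np.array(m.current_force())-f0)
    push([40,44,48,52,56,60,63,66],f0,lim=.22)
```

```text
t 90 tau 0.025 fl 1.1 fz 0.5 fy 0.5 err -0.2 time 23.9
t 95 tau 0.061 fl 0.6 fz 1.1 fy 0.6 err -0.2 time 24.1
t 100 tau 0.061 fl 1.1 fz 1.0 fy 0.3 err -0.2 time 24.4
[-0.11089313  0.48789443  0.19578998]
t 40 tau -0.051 fl 1.8 fz 0.6 fy -0.8 err -0.3 time 25.6
t 44 tau 0.004 fl 2.5 fz 2.7 fy 0.3 err -0.0 time 25.9
t 48 tau 0.068 fl 2.8 fz 4.3 fy -0.2 err 0.3 time 26.1
t 52 tau 0.070 fl 3.7 fz 4.6 fy -0.2 err 0.5 time 26.4
t 56 tau 0.085 fl 5.6 fz 5.7 fy 1.2 err 0.8 time 26.6
t 60 tau 0.139 fl 5.1 fz 6.0 fy 1.3 err 1.1 time 26.9
t 63 tau 0.235 fl 5.9 fz 8.1 fy 1.2 err 1.4 time 27.1
STOP
```

Run:
```python
from h import *
f0=np.load('f0.npy')
push([65,67,69,71,73],f0,lim=.29)
```

```text
t 65 tau 0.362 fl 5.9 fz 10.4 fy 1.3 err 1.6 time 27.4
STOP
```

Run:
```python
from h import *
f0=np.load('f0.npy'); print(m.current_time(),tau(65,f0))
snap('wrist','w5')
for n in ('w3','w4','w5'):
    z=np.load(f'pics/{n}.npz');P=cloud(z['d'],z);g=z['p'].astype(int)
    D=P-W; l=D@LAT; h=D[...,2]; u=D@np.array([-np.sin(A),np.cos(A),0])
    dark=(g.max(-1)<60)&(abs(u)<.014)
    for a in range(-90,100,1):
        pass
    r=np.hypot(l,h); th=np.degrees(np.arctan2(l,h))
    k=dark&(abs(r-.052)<.0095)&(abs(th)<95)&(z['d']>0)
    # fit ball centres on circle
    best=[]
    for t0 in np.arange(-90,90,1.):
        c=np.array([.052*np.sin(np.radians(t0)),.052*np.cos(np.radians(t0))])
        dist=np.sqrt((l-c[0])**2+(h-c[1])**2+u**2); best.append((((abs(dist-.008)<.0012)&(g.max(-1)<70)).sum(),t0))
    print(n,sorted(best,reverse=True)[:14])
    J=(abs(u-.140+0)<.3)
    # jaw top: z~.092
    Z=P[...,2]; x=u*1000-140
    k=(abs(Z-.092)<.004)&(x>-75)&(x<0)&(abs(l)<.03); print(' jaw x',np.percentile(x[k],[1,5,50,95,99]).round(1) if k.any() else None, k.sum())
```

```text
27.4 (np.float64(0.36157613149298035), array([ 5.78662841,  1.34860522, 10.40937344]))
w3 [(np.int64(170), np.float64(-50.0)), (np.int64(167), np.float64(10.0)), (np.int64(166), np.float64(9.0)), (np.int64(165), np.float64(-49.0)), (np.int64(153), np.float64(8.0)), (np.int64(149), np.float64(-51.0)), (np.int64(143), np.float64(11.0)), (np.int64(139), np.float64(-48.0)), (np.int64(128), np.float64(68.0)), (np.int64(121), np.float64(7.0)), (np.int64(119), np.float64(67.0)), (np.int64(116), np.float64(-52.0)), (np.int64(111), np.float64(12.0)), (np.int64(110), np.float64(-47.0))]
 jaw x [-63.2 -62.7 -55.1 -47.3 -46.5] 947
w4 [(np.int64(1455), np.float64(-33.0)), (np.int64(1366), np.float64(-34.0)), (np.int64(1364), np.float64(-32.0)), (np.int64(1158), np.float64(-31.0)), (np.int64(1103), np.float64(-35.0)), (np.int64(1007), np.float64(-30.0)), (np.int64(937), np.float64(25.0)), (np.int64(897), np.float64(26.0)), (np.int64(891), np.float64(-29.0)), (np.int64(851), np.float64(24.0)), (np.int64(793), np.float64(-36.0)), (np.int64(791), np.float64(-28.0)), (np.int64(769), np.float64(23.0)), (np.int64(729), np.float64(27.0))]
 jaw x [-46.1 -45.5 -40.3 -32.2 -30.1] 3796
w5 [(np.int64(887), np.float64(-56.0)), (np.int64(799), np.float64(3.0)), (np.int64(799), np.float64(-55.0)), (np.int64(790), np.float64(4.0)), (np.int64(774), np.float64(-57.0)), (np.int64(752), np.float64(2.0)), (np.int64(682), np.float64(5.0)), (np.int64(663), np.float64(-54.0)), (np.int64(661), np.float64(1.0)), (np.int64(576), np.float64(-58.0)), (np.int64(575), np.float64(0.0)), (np.int64(553), np.float64(6.0)), (np.int64(532), np.float64(-53.0)), (np.int64(485), np.float64(-1.0))]
 jaw x [-41.  -40.6 -33.7 -24.8 -23.5] 3508
```

The camera shows the wheel turned 3.04 rad and the jaw advanced 22.7 mm, which agree. Since 0.36 N m at rest means 16–29 N on the jaw, I'll find the true slip torque with quarter-degree steps.

Run:
```python
from h import *
f0=np.load('f0.npy')
push([65.25,65.5,65.75,66.0,66.25],f0,lim=.41,sp=.005)
```

```text
t 65 tau 0.393 fl 6.5 fz 11.3 fy 3.0 err 1.7 time 27.7
t 66 tau 0.444 fl 5.3 fz 11.8 fy 2.6 err 1.8 time 27.9
STOP
```

The wheel now holds 0.42±0.03 N m, about 24 N on the jaw, so I'll stop here, back off straight up and check.

Run:
```python
from h import *
p=pose(66); m.move_l((p+[0,0,.01]).tolist(),max_speed=.08); m.move_l((p+[.02,0,.14]).tolist(),max_speed=.2)
m.move_ptp([.565,-.20,.29],Rot(4.2))
snap('wrist','w6'); print(m.current_time(),np.array(m.current_force()))
z=np.load('pics/w6.npz');P=cloud(z['d'],z);D=P-W;l=D@LAT;u=D@np.array([-np.sin(A),np.cos(A),0]);x=u*1000-140;Z=P[...,2]
k=(abs(Z-.092)<.004)&(x>-75)&(x<0)&(abs(l)<.03); print('jaw',np.percentile(x[k],[1,99]).round(1),k.sum())
k=(abs(Z-.076)<.005)&(x>-20)&(x<63)&(abs(l)<.027); print('bar',np.percentile(x[k],[1,99]).round(1),np.percentile(l[k]*1e3,[1,50,99]).round(1),k.sum(),np.median(Z[k]))
k=(abs(Z-.080)<.003)&(x>62)&(x<110)&(abs(l)<.03); print('stop',np.percentile(x[k],[1,99]).round(1) if k.any() else None,k.sum())
```

```text
30.475 [-0.39515131  0.5053256  -0.41961863]
jaw [-39.4 -22.7] 693
bar [-19.6  62.4] [-19.2   1.1  22.2] 3589 0.0759392552217643
stop [62.  67.1] 62
```

View pics/w6.png

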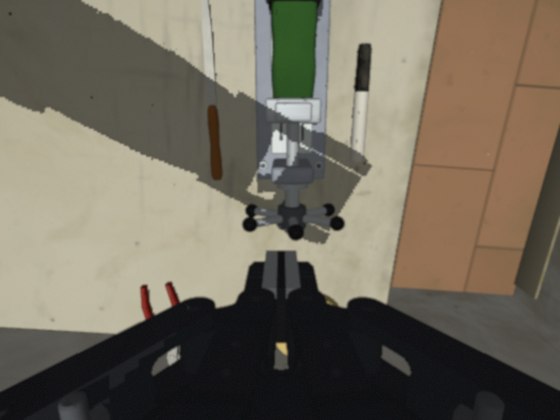

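The bar lies flat and aligned, flush with the jaw at (294,97), and the gripper is clear of everything.

```bash
python3 -c "
from h import *
print(m.sign_off())"
```

```text
the job is handed in; nothing more can be done
None
```

I handed the job in at about 30 s: the green short_bar lies flat on the jig's bed between jaw and rear stop, clamped at an estimated 24 N (roughly 20–29 N, from wheel torque rather than measured at the bar); the far end at the stop was not seen.

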